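Turn the drying hook over the drip pan and hang up the glue spreader

TASK

The glue spreader has to be hung up to drip off. First turn the red swivel hook on the drying stand until it points straight out over the middle of the blue drip pan, then lift the spreader out of its wooden rest and hang it on the hook by the opening in its handle, so that it hangs freely and still over the pan. Do not let the spreader drop or lie on the desk, and leave the other things where they are.

Things in the scene. Friction and masses are not known exactly. Their poses are not given: they have to be found in the camera images.
- stand: Drying stand, fixed. Origin on the desk under the axis of its upright post (20 mm diameter, 150 mm tall). Its -x points from the post to the blue drip pan. The dark base plate (200 x 140 x 8 mm) runs from 50 mm behind the post to 150 mm in front; on it the pan, 120 mm along x, 140 along y, rim 30 mm above the desk. The hook's black hub on the post is 32 mm wide, its top 175 mm above the desk.
- pan_center (a point): Centre of the drip pan's floor, 85 mm from the post axis, 12 mm above the desk.
- hook (a joint): Angle (rad) of the red swivel hook about the vertical post axis, limits -2.2 to 2.2. 0: the hook points along the stand's -x, over the middle of the pan; positive is counter-clockwise seen from above. It turns stiffly (about 0.1 N m, some 1.5 N at the arm) and stays where it is left.
- hook_seat (a point): Point on top of the red hook's level arm, 65 mm from the post axis, 170 mm above the desk, turning with the hook: the spreader hangs here. The arm is a round bar of 10 mm diameter (its axis 165 mm above the desk), straight out to 98 mm from the post axis, then bent up and out to a tip 106 mm out, top 183 mm above the desk. It can be pinched or pushed from above.
- spreader_center (a point): Centre of the glue spreader, half-way up. It is 150 mm tall, about 0.24 kg, and starts upright in the rest, lower edge 6 mm above the desk. Axes: z up to the handle, y along its width, x through its thickness. A handle opening goes right through along x: 54 mm wide, floor 15 mm below this point, roof an inverted V with its peak 29 mm above this point (19 mm at the sides).
- rest: Wooden rest fixed to the desk, 70 x 140 mm, 36 mm tall, origin under its centre on the desk. A slot 12 mm wide and 30 mm deep along its y axis holds the spreader's blade; lift the spreader straight up at least 35 mm to free it.
- cup: White cup, 76 mm diameter, 85 mm tall, loose; origin at the centre of its underside. Leave it alone.
- glue: Yellow glue bottle, 60 mm diameter, 125 mm tall, loose; origin at the centre of its underside. Leave it alone.
- bundle_a: Loose bundle of cardboard pieces, 60 x 60 x 45 mm, origin under its centre. Leave it alone.
- bundle_b: A second such bundle. Leave it alone.
- brush: Blue-handled brush lying on the desk, 180 mm long. Leave it alone.
- spreader_grip (a point): Centre of the spreader's grip, 52 mm above its centre: a solid wooden block 80 mm wide (y), 18 thick (x), 46 tall, over the handle opening. Pinch it across its thickness from above, near its top, so that the fingertips stay above the opening and clear of the hook.
- spreader: The same spreader, origin at the middle of its lower edge, 75 mm below its centre. From the bottom up: an orange blade 110 mm wide, 8 thick, 42 tall; a wooden batten 110 wide, 20 thick, 18 tall; the handle opening 44 mm high between two side bars (80 mm over all); the grip.
Things that resemble listed ones, but are neither listed nor needed, are in the scene too. Of the things that look like the spreader, the larger one is meant.

How it is judged:
On the way:
1. The hook points over the pan (within about 15 degrees) while the spreader is still away from the hook (x of hook_seat in the frame of stand below 0 m and y of hook_seat in the frame of stand between -0.017 and 0.017 m and horizontal distance between spreader_center and hook_seat above 0.08 m), for 0.2 s.
At the end, for the whole second after the job is handed in: The hook points over the pan (within 18 degrees of the pan's middle line), and the spreader hangs on it by its handle opening, upright within 14 degrees, its centre 125 to 155 mm above the desk, within 45 mm of the hook seat, over the pan (within 30 mm of its middle line), released and at rest (x of hook_seat in the frame of stand below 0 m and y of hook_seat in the frame of stand between -0.02 and 0.02 m and contact force between spreader and hook above 0.8 N and horizontal distance between spreader_center and hook_seat below 0.045 m and height (world z) of spreader_center between 0.125 and 0.155 m and angle between spreader_center's own z axis and vertical below 0.25 rad and x of spreader_center in the frame of stand below -0.025 m and y of spreader_center in the frame of stand between -0.03 and 0.03 m and linear speed of spreader below 0.04 m/s and angular speed of spreader below 0.4 rad/s); the robot touches nothing.
It fails at once if The spreader is dropped or laid on the desk (height (world z) of spreader_center below 0.06 m or angle between spreader_center's own z axis and vertical above 1 rad).
It fails at once if Another loose thing is moved by more than 40 mm (distance of any of cup, glue, bundle_a, bundle_b, brush from where it was at the start of the episode above 0.04 m).
It also fails if it takes over 64 s, if anything falls off the work surface, if the arm or the gripper's body presses on something with over 40 N, if the wrist force passes 120 N, or if a joint passes its speed limit or range.

ROBOT

A 6-joint arm with a two-finger parallel gripper is mounted at the origin on the work surface. World frame = base frame: x ahead of the robot, y to its left, z up, the work surface at z = 0. Lengths are in m, angles in rad, forces in N, time in s.
With the tool pointing down it reaches from about 0.225 to 0.875 m from the base axis. Payload 3.4 kg.
Tool frame: the origin (TCP) lies midway between the tips of the shut fingers; the grasp point (between the pads) lies 19 mm behind it; z points along the fingers, y is the direction in which the jaws open and shut (so a half turn about z gives the same grasp; the last joint's range is limited). The gripper opens to 85 mm and grips with 20 to 120 N. Pads are 22 mm wide; open, the fingers measure 114 mm over their backs; the gripper's body (76 mm by 85 mm) begins 54 mm behind the grasp point. The pads swing forward as they close: fully open they stand 13 mm farther back than shut.
Start: joints at [-1.326, 0.276, 1.505, -0, 1.361, -0.121], TCP at [0.206, -0.537, 0.231] pointing down, gripper open.
Joint ranges: [-2.89, 2.89], [-0.75, 2.08], [0.22, 2.7], [-1.18, 4.32], [0.11, 2.71], [-2.7, 2.7]. Speed limits (rad/s): [2.57, 2.57, 3.14, 3.14, 3.14, 3.14].

INTERFACE

Orientations are given as a unit quaternion [w, x, y, z].
In Python, from rig import manip, optics, ticket gives the robot as it stands.
- The arm moves only by the shell command python3 -m pendant 'ROWS' [FORCE]. ROWS is JSON, a list of rows, each an object with "gripper": the finger opening in mm, from 0 to 85.4; "delta_pos": the shift along the tool's x, y, z in mm, a list of three; "spin": the turn about the tool's z in rad. A call has 1 to 20 rows; each row is the pose to reach, as a shift and turn from the pose commanded when the call began, along the tool's axes at that moment; what a row does not reach only later rows make up. A row lasts 1/10 s, in which the tool goes at most 50 mm and 8.59 degrees, less where a joint would pass 70% of its speed; a pose out of reach is approached as far as the arm can. A call with a gripper value outside its range is refused whole. The fingers move at their own pace and stop on an object; FORCE is the grip in N (left out, the last holds). Time passes only in rows, so rows that repeat a pose let the fingers close. It gives the time, the measured TCP pose, the force and the opening at its end, in the units of the state.
- manip.get_state(): the state, without advancing time (a new reading comes with each control period).
- optics.get_image(name): name is "scene" or "top" or "wrist"; returns the picture (384x512x3 uint8, blue, green, red); there is no depth.
- optics.camera_model(name): a dict with "fovy" (degrees; the focal length in pixels is half the picture's height over the tangent of half this angle, whatever the lens; pixels are square), "cx", "cy" (the principal point, pixels), "xyz" and "orientation" of the camera in the world. Camera axes: x right, y down, z forward; pixel columns grow to the right and rows downward; lengths in m; the calibration is good to about 2 mm. A picture is of the moment at which its call begins: read the wrist's pose just before it. camera_model takes no time and is no camera call; for the wrist camera it gives the pose at the moment of the call.
- ticket.sign_off(): hands the job in, once; it reports no verdict.
The state is a dict: "clock": time; "qpos": joint angles; "qd": joint speeds; "effort": joint torques, N m; "position": TCP position; "ee_rot": TCP orientation; "contact_force": force on the tool from outside, world axes, zero at the start; "moment": the same for the moment, N m; "width": finger opening in m.
Only numpy, scipy, OpenCV 4.12 (cv2) and the standard library are available. Lean on these libraries where they do the work, as an engineer would, in place of code of your own. Each camera call takes 0.05 s, during which the arm holds its last target.

## Working session

There is one attempt and no reset: what is moved stays moved. The work goes in short steps, Python scripts to look and compute and a shell command to move; the robot and the scene stay as the last step left them, time stands still between calls to the robot, and variables do not carry over. Pictures are saved under pics/ and viewed, and the job is handed in when it is done.

```bash
mkdir -p pics; ls; python3 - <<'E'
from rig import manip, optics
import cv2
print(manip.get_state())
for n in ("scene","top","wrist"):
    print(n,optics.camera_model(n)); cv2.imwrite(f"pics/{n}0.png",optics.get_image(n))
E
```

```text
pics
{'clock': 0.0, 'qpos': array([-1.32599899e+00,  2.76622798e-01,  1.50615690e+00, -4.18737608e-05,
        1.36066301e+00, -1.21006918e-01]), 'qd': array([0.0003588 , 0.0015185 , 0.00077997, 0.00050477, 0.00061456,
       0.00161837]), 'effort': array([-3.06689772e-04, -4.16777158e+01, -2.45808131e+01, -1.02371271e-04,
        1.09027867e-02,  5.82860949e-06]), 'position': array([ 0.2055264 , -0.53644996,  0.23041437]), 'ee_rot': array([-9.21987679e-04,  9.83318765e-01,  1.81888289e-01, -7.76511690e-05]), 'contact_force': array([-0.43228358,  0.29049067,  0.27884749]), 'moment': array([-0.03889198, -0.00113454,  0.01016839]), 'width': 0.08542113450440401}
scene {'fovy': 45.28104892176408, 'cx': 259.4554827291904, 'cy': 186.6760189751358, 'xyz': array([1.30692142, 0.53536957, 0.93213841]), 'orientation': array([-0.19849981,  0.45159577,  0.79761235, -0.34709311])}
top {'fovy': 53.49187558978774, 'cx': 255.64465041310208, 'cy': 193.36898101879896, 'xyz': array([0.39792585, 0.07789371, 1.34883166]), 'orientation': array([-0.04804491,  0.71054858, -0.70145461,  0.02781798])}
wrist {'fovy': 59.63435390970324, 'cx': 253.55104159506283, 'cy': 189.90611064307737, 'xyz': array([ 0.2723656 , -0.51185948,  0.37342328]), 'orientation': array([ 0.11576223,  0.81605186, -0.56043122, -0.08108838])}
```

View pics/scene0.png

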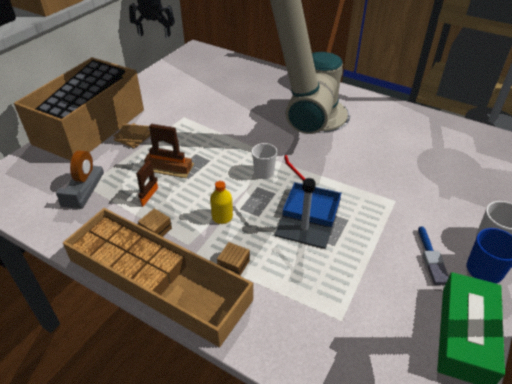

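View pics/top0.png

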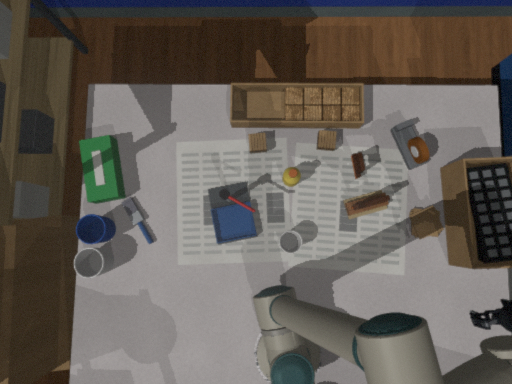

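View pics/wrist0.png

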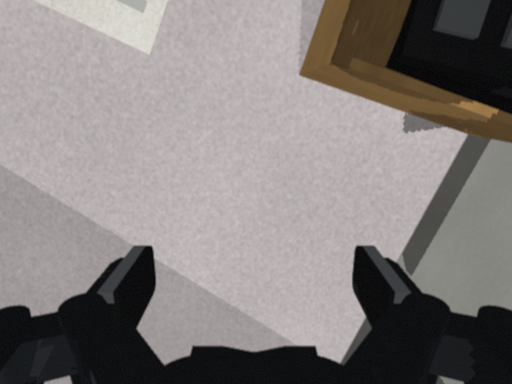

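The top view shows the stand at about (230,210) with the red hook running from (228,195) to (253,211). The large spreader in its rest is at (367,205), and the small decoy is at (358,165). I'll zoom in and measure.

```bash
cat > h.py <<'E'
import numpy as np, cv2
from scipy.spatial.transform import Rotation as R
from rig import manip, optics
def cam(n):
    m=optics.camera_model(n); f=192/np.tan(np.radians(m['fovy'])/2)
    q=m['orientation']; return m,f,R.from_quat([q[1],q[2],q[3],q[0]]).as_matrix()
def ray(c,uv):
    m,f,Rm=c; d=Rm@np.array([(uv[0]-m['cx'])/f,(uv[1]-m['cy'])/f,1]); return m['xyz'],d
def onplane(c,uv,z):
    o,d=ray(c,uv); return o+d*(z-o[2])/d[2]
def proj(c,p):
    m,f,Rm=c; v=Rm.T@(np.array(p)-m['xyz']); return np.array([m['cx']+f*v[0]/v[2],m['cy']+f*v[1]/v[2]])
def tri(c1,u1,c2,u2):
    o1,d1=ray(c1,u1);o2,d2=ray(c2,u2)
    A=np.stack([d1,-d2],1); s=np.linalg.lstsq(A,o2-o1,rcond=None)[0]
    a=o1+d1*s[0]; b=o2+d2*s[1]; return (a+b)/2,np.linalg.norm(a-b)
E
python3 - <<'E'
import cv2
t=cv2.imread('pics/top0.png'); s=cv2.imread('pics/scene0.png')
a=cv2.resize(t[165:255,195:270],None,fx=6,fy=6,interpolation=cv2.INTER_CUBIC)
b=cv2.resize(t[140:230,335:410],None,fx=6,fy=6,interpolation=cv2.INTER_CUBIC)[:, :350]
cv2.imwrite('pics/ctop.png',cv2.hconcat([a,b]))
a=cv2.resize(s[140:250,265:350],None,fx=4.5,fy=4.5,interpolation=cv2.INTER_CUBIC)
b=cv2.resize(s[110:220,120:205],None,fx=4.5,fy=4.5,interpolation=cv2.INTER_CUBIC)
cv2.imwrite('pics/cscene.png',cv2.hconcat([a,b]))
E
```

```text
(no output)
```

View pics/ctop.png

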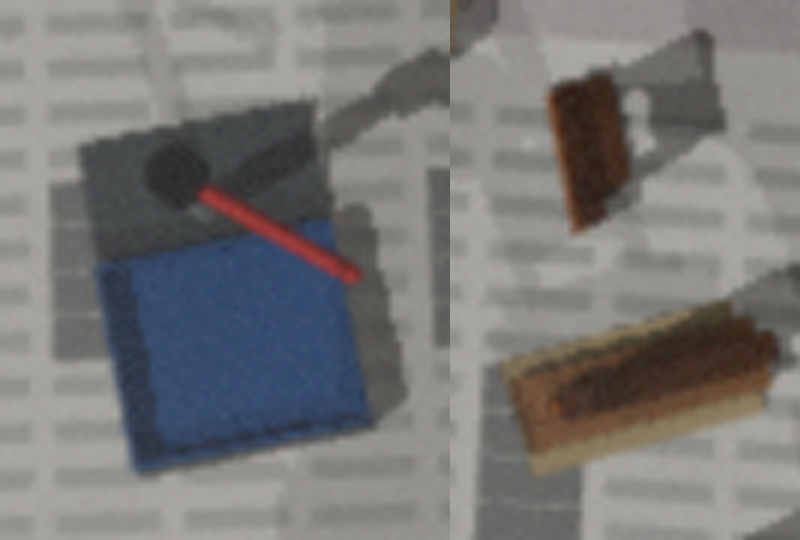

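View pics/cscene.png

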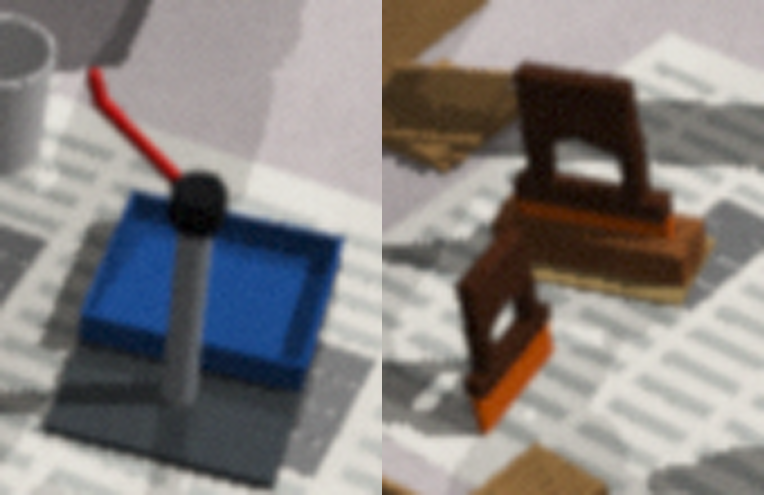

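```bash
cat > m.py <<'E'
from h import *
t=cv2.imread('pics/top0.png'); s=cv2.imread('pics/scene0.png')
T=cam('top'); S=cam('scene')
np.set_printoptions(precision=4,suppress=True)
for nm,uv in dict(bl=(208.3,189.7),br=(248,181.3)).items(): print(nm,onplane(T,uv,0.008))
hsv=cv2.cvtColor(t,cv2.COLOR_BGR2HSV)
m=cv2.inRange(hsv,(100,100,50),(125,255,255)); m[:, :195]=0; m[:,270:]=0; m[:165]=0;m[260:]=0
c=max(cv2.findContours(m,0,2)[0],key=cv2.contourArea); box=cv2.boxPoints(cv2.minAreaRect(c)); 
for b in box: print('pan',b,onplane(T,b,0.03))
# hub
g=t.max(2); hub=((g<55)).astype(np.uint8); sub=hub[185:203,215:236]; print(sub)
ys,xs=np.nonzero(sub); hc=(xs.mean()+215,ys.mean()+185); print('hub',hc,onplane(T,hc,0.172),len(xs))
r=cv2.inRange(hsv,(0,130,80),(8,255,255))|cv2.inRange(hsv,(172,130,80),(180,255,255)); r[:, :215]=0;r[:,262:]=0;r[:180]=0;r[220:]=0
ys,xs=np.nonzero(r); P=np.array([onplane(T,(x,y),0.168)[:2] for x,y in zip(xs,ys)])
print('hook',len(P)); u,sv,vt=np.linalg.svd(P-P.mean(0)); print(P.mean(0),vt[0],P[xs.argmin()],P[xs.argmax()])
# dark spreader masks
hs=cv2.cvtColor(s,cv2.COLOR_BGR2HSV)
cv2.imwrite('pics/c2.png',cv2.hconcat([cv2.resize(t[185:225,335:400],None,fx=12,fy=12,interpolation=cv2.INTER_NEAREST)]))
cv2.imwrite('pics/c3.png',cv2.resize(s[115:185,140:205],None,fx=8,fy=8,interpolation=cv2.INTER_NEAREST))
E
python3 m.py
```

```text
bl [0.5534 0.286  0.008 ]
br [0.585  0.1452 0.008 ]
pan [211.9854 208.9317] [0.4837 0.2679 0.03  ]
pan [248.7951 201.0439] [0.5127 0.1401 0.03  ]
pan [256.0097 234.7122] [0.3967 0.1134 0.03  ]
pan [219.2 242.6] [0.3679 0.2398 0.03  ]
[[0 0 0 0 0 0 0 0 0 0 0 0 0 0 0 0 0 0 0 0 0]
 [0 0 0 0 0 0 0 0 0 0 0 0 0 0 0 0 0 0 0 0 0]
 [0 0 0 0 0 0 0 0 0 0 0 0 0 0 0 0 0 0 0 0 0]
 [0 0 0 0 0 0 0 0 0 0 0 0 0 0 0 0 0 0 0 0 0]
 [0 0 0 0 0 0 0 0 1 0 1 0 0 0 0 0 0 0 0 0 0]
 [0 0 0 0 0 0 1 1 1 1 1 1 0 0 0 0 0 0 0 0 0]
 [0 0 0 0 0 0 1 1 1 1 1 1 1 0 0 0 0 0 0 0 0]
 [0 0 0 0 0 1 1 1 1 1 1 1 1 1 0 0 0 0 0 0 0]
 [0 0 0 0 0 1 1 1 1 1 1 1 1 1 1 0 0 0 0 0 1]
 [0 0 0 0 0 1 1 1 1 1 1 1 1 1 1 0 0 0 0 0 0]
 [0 0 0 0 0 1 1 1 1 1 1 1 1 1 0 0 0 0 0 0 0]
 [0 0 0 0 0 1 1 1 1 1 1 1 1 0 0 0 0 0 0 1 1]
 [0 0 0 0 0 0 1 1 1 1 1 1 0 0 0 0 0 0 0 0 0]
 [0 0 0 0 0 0 0 0 0 1 1 1 0 0 0 0 0 0 0 0 0]
 [0 0 0 0 0 0 0 0 0 0 0 0 0 0 0 0 0 0 0 0 0]
 [0 0 0 0 0 0 0 0 0 0 0 0 0 0 0 0 0 0 0 0 0]
 [0 0 0 0 0 0 0 0 0 0 0 0 0 0 0 0 0 0 0 0 0]
 [0 0 0 0 0 0 0 0 0 0 0 0 0 0 0 0 0 0 0 0 0]]
hub (np.float64(224.47945205479454), np.float64(193.65753424657535)) [0.5225 0.2096 0.172 ] 73
hook 76
[0.4927 0.1578] [-0.4824 -0.8759] [0.5126 0.1988] [0.473 0.117]
```

```bash
sleep 1
```

```text
(no output)
```

View pics/c2.png

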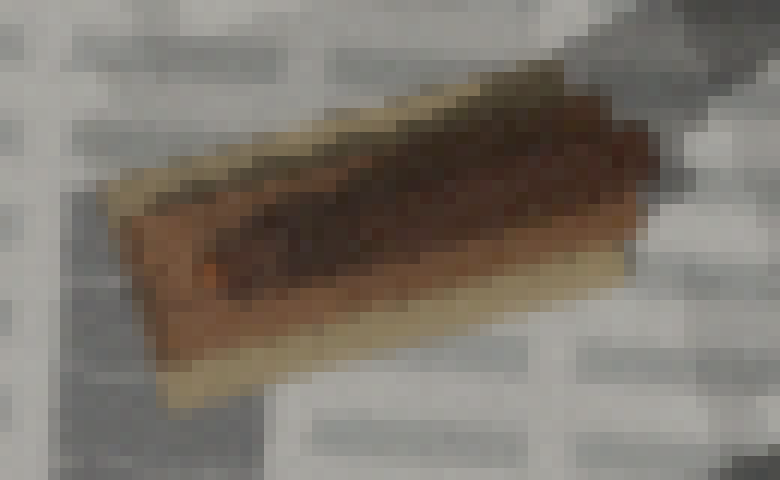

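View pics/c3.png

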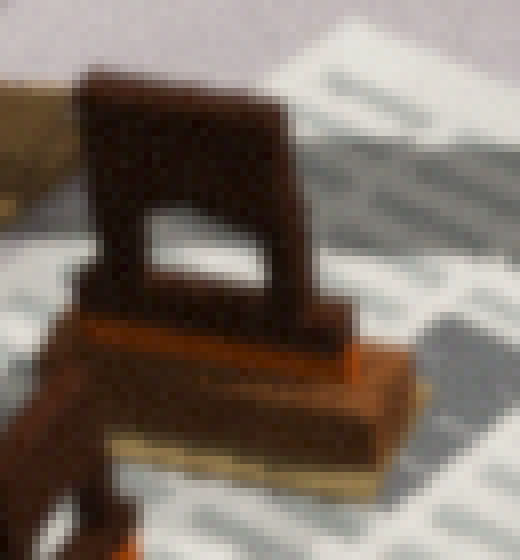

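```bash
python3 - <<'E'
from h import *
np.set_printoptions(precision=4,suppress=True)
T=cam('top'); S=cam('scene')
for uv in [(344.2,200.4),(348.75,219.2),(387.5,207.9),(382,190.2)]: print('rest',onplane(T,uv,0.006))
for uv in [(151.5,124),(176.5,127.5)]: print('griptop back edge',onplane(S,uv,0.156))
for uv in [(352.5,207.5),(389,199)]: print('top grip ends? ',onplane(T,uv,0.156),onplane(T,uv,.066))
st=manip.get_state(); q=st['ee_rot']; print(R.from_quat([q[1],q[2],q[3],q[0]]).as_matrix())
m,f,Rm=cam('wrist'); print(Rm)
Rt=R.from_quat([q[1],q[2],q[3],q[0]]).as_matrix()
print('cam in tool',Rt.T@(m['xyz']-st['position']), Rt.T@Rm)
E
```

```text
rest [ 0.5211 -0.1945  0.006 ]
rest [ 0.4553 -0.2096  0.006 ]
rest [ 0.4965 -0.3447  0.006 ]
rest [ 0.5587 -0.3269  0.006 ]
griptop back edge [ 0.5202 -0.2972  0.156 ]
griptop back edge [ 0.4965 -0.2244  0.156 ]
top grip ends?  [ 0.4854 -0.1895  0.156 ] [ 0.492  -0.2097  0.066 ]
top grip ends?  [ 0.5134 -0.3028  0.156 ] [ 0.5221 -0.3315  0.066 ]
[[ 0.9339  0.3576 -0.0003]
 [ 0.3576 -0.9339  0.0014]
 [ 0.0002 -0.0014 -1.    ]]
[[ 0.3587 -0.8959 -0.262 ]
 [-0.9335 -0.345  -0.0983]
 [-0.0023  0.2799 -0.96  ]]
cam in tool [ 0.0712  0.0007 -0.1429] [[ 0.0011 -0.96   -0.2801]
 [ 1.      0.0013 -0.0006]
 [ 0.0009 -0.2801  0.96  ]]
```

```bash
python3 -m pendant '[{"gripper":60,"delta_pos":[0,0,-40],"spin":0},{"gripper":60,"delta_pos":[0,0,-80],"spin":0},{"gripper":60,"delta_pos":[0,0,-120],"spin":0},{"gripper":60,"delta_pos":[0,0,-120],"spin":0},{"gripper":60,"delta_pos":[250,-265,-120],"spin":-0.35},{"gripper":60,"delta_pos":[250,-265,-120],"spin":-0.35},{"gripper":60,"delta_pos":[250,-265,-120],"spin":-0.35},{"gripper":60,"delta_pos":[250,-265,-120],"spin":-0.35},{"gripper":60,"delta_pos":[250,-265,-120],"spin":-0.35},{"gripper":60,"delta_pos":[250,-265,-120],"spin":-0.35},{"gripper":60,"delta_pos":[250,-265,-120],"spin":-0.35},{"gripper":60,"delta_pos":[250,-265,-120],"spin":-0.35},{"gripper":40,"delta_pos":[503,-533,-70],"spin":-0.7},{"gripper":40,"delta_pos":[503,-533,-70],"spin":-0.7},{"gripper":40,"delta_pos":[503,-533,-70],"spin":-0.7},{"gripper":40,"delta_pos":[503,-533,-70],"spin":-0.7},{"gripper":40,"delta_pos":[503,-533,-70],"spin":-0.7},{"gripper":40,"delta_pos":[503,-533,-70],"spin":-0.7},{"gripper":40,"delta_pos":[503,-533,-70],"spin":-0.7},{"gripper":40,"delta_pos":[503,-533,-70],"spin":-0.7}]' 40
python3 - <<'E'
from h import *
np.set_printoptions(precision=4,suppress=True)
W=cam('wrist'); cv2.imwrite('pics/w1.png',optics.get_image('wrist')); print(manip.get_state()['qpos'])
st=manip.get_state(); q=st['ee_rot']; print(st['position'],R.from_quat([q[1],q[2],q[3],q[0]]).as_matrix())
print(proj(W,[.4852,.1411,.165]),proj(W,[.5228,.2094,.175]))
E
```

```text
clock: 2.15
position: [0.485, 0.1445, 0.2994]
ee_rot: [-0.001, 0.86, 0.51, -0.001]
contact_force: [-0.1, -1.2, -0.5]
width: 0.0397
[0.152  0.1412 1.5167 0.0038 1.4851 0.6523]
[0.4858 0.146  0.2989] [[ 0.48    0.8773 -0.002 ]
 [ 0.8773 -0.48    0.0035]
 [ 0.0021 -0.0034 -1.    ]]
[255.4752 182.072 ] [255.9667  86.6043]
```

View pics/w1.png

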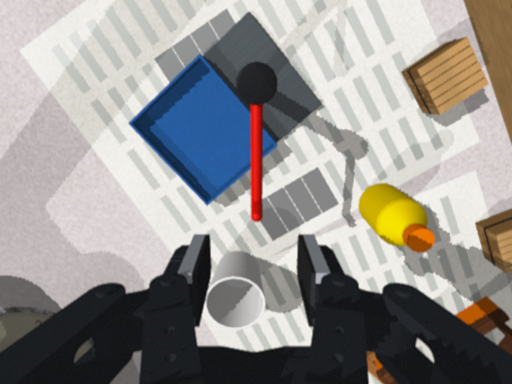

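The hub is at (257,84), as predicted, and the hook runs straight down at u≈256, in line with the tool. I'll descend and pinch it.

```bash
python3 -m pendant '[{"gripper":40,"delta_pos":[-4,1,40],"spin":0},{"gripper":40,"delta_pos":[-4,1,80],"spin":0},{"gripper":40,"delta_pos":[-4,1,115],"spin":0},{"gripper":40,"delta_pos":[-4,1,140],"spin":0},{"gripper":40,"delta_pos":[-4,1,151],"spin":0},{"gripper":40,"delta_pos":[-4,1,151],"spin":0},{"gripper":40,"delta_pos":[-4,1,151],"spin":0},{"gripper":0,"delta_pos":[-4,1,151],"spin":0},{"gripper":0,"delta_pos":[-4,1,151],"spin":0},{"gripper":0,"delta_pos":[-4,1,151],"spin":0},{"gripper":0,"delta_pos":[-4,1,151],"spin":0},{"gripper":0,"delta_pos":[-4,1,151],"spin":0},{"gripper":0,"delta_pos":[-4,1,151],"spin":0}]' 30
python3 - <<'E'
from h import *
np.set_printoptions(precision=4,suppress=True)
st=manip.get_state(); q=st['ee_rot']; Rt=R.from_quat([q[1],q[2],q[3],q[0]]).as_matrix(); p=st['position']; print(p,Rt,st['contact_force'],st['width'])
P=np.array([.5228,.2094]); d=p[:2]-P; r=np.hypot(*d); b0=np.degrees(np.arctan2(d[1],d[0])); print(r,b0)
for b in np.linspace(b0,-167.2,7)[1:]:
    t=P+r*np.array([np.cos(np.radians(b)),np.sin(np.radians(b))]); D=np.array([*(t-p[:2]),0]); print(b,(Rt.T@D*1000).round(1), -np.radians(b-b0).round(3))
cv2.imwrite('pics/w2.png',optics.get_image('wrist'))
E
```

```text
clock: 3.5
position: [0.4843, 0.1368, 0.1515]
ee_rot: [0.0, 0.861, 0.508, 0.001]
contact_force: [-1.3, -0.1, 6.2]
width: 0.0088
[0.4843 0.1368 0.1515] [[ 0.4835  0.8754  0.0022]
 [ 0.8754 -0.4835  0.0002]
 [ 0.0013  0.0018 -1.    ]] [-1.275  -0.1131  6.202 ] 0.008813096175467989
0.08211460157660953 -117.92258550156633
-126.13548791797194 [  0.6 -11.7  -0. ] 0.143
-134.34839033437754 [  2.9 -23.3  -0. ] 0.287
-142.56129275078317 [  6.9 -34.4  -0.1] 0.43
-150.77419516718876 [ 12.4 -44.8  -0.1] 0.573
-158.9870975835944 [ 19.3 -54.3  -0.1] 0.717
-167.2 [ 27.5 -62.7  -0.1] 0.86
```

View pics/w2.png

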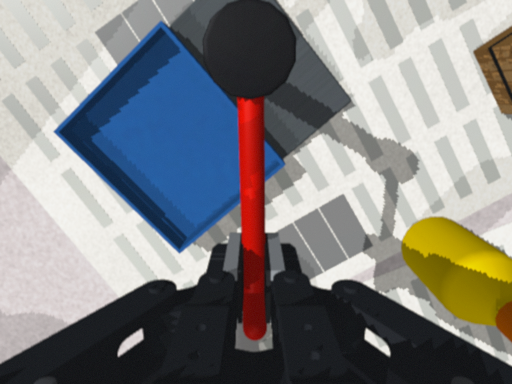

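```bash
python3 -m pendant '[{"gripper":0,"delta_pos":[0,-6,0],"spin":0.072},{"gripper":0,"delta_pos":[0.6,-11.7,0],"spin":0.143},{"gripper":0,"delta_pos":[1.6,-17.5,0],"spin":0.215},{"gripper":0,"delta_pos":[2.9,-23.3,0],"spin":0.287},{"gripper":0,"delta_pos":[4.7,-29,0],"spin":0.358},{"gripper":0,"delta_pos":[6.9,-34.4,0],"spin":0.43},{"gripper":0,"delta_pos":[9.5,-39.7,0],"spin":0.5},{"gripper":0,"delta_pos":[12.4,-44.8,0],"spin":0.573},{"gripper":0,"delta_pos":[15.7,-49.6,0],"spin":0.645},{"gripper":0,"delta_pos":[19.3,-54.3,0],"spin":0.717},{"gripper":0,"delta_pos":[23.3,-58.6,0],"spin":0.788},{"gripper":0,"delta_pos":[27.5,-62.7,0],"spin":0.86},{"gripper":0,"delta_pos":[27.5,-62.7,0],"spin":0.86},{"gripper":0,"delta_pos":[27.5,-62.7,0],"spin":0.86},{"gripper":0,"delta_pos":[27.5,-62.7,0],"spin":0.86}]'
python3 - <<'E'
from h import *
np.set_printoptions(precision=4,suppress=True)
st=manip.get_state(); q=st['ee_rot']; Rt=R.from_quat([q[1],q[2],q[3],q[0]]).as_matrix(); p=st['position']; print(p,Rt[:,0],st['contact_force'],st['width'])
P=np.array([.5228,.2094]); d=p[:2]-P; r=np.hypot(*d); b0=np.degrees(np.arctan2(d[1],d[0])); print(r,b0)
W=cam('wrist'); im=optics.get_image('wrist');cv2.imwrite('pics/w3.png',im)
hsv=cv2.cvtColor(im,cv2.COLOR_BGR2HSV)
m=cv2.inRange(hsv,(100,120,50),(125,255,255))
E
```

```text
clock: 5.05
position: [0.4415, 0.1924, 0.1515]
ee_rot: [-0.001, 0.995, 0.103, 0.0]
contact_force: [-2.7, 3.0, 7.4]
width: 0.0087
[0.4415 0.1924 0.1515] [0.9789 0.2045 0.0003] [-2.6867  2.9516  7.4114] 0.008666258226605552
0.08306458969536844 -168.18637091610574
```

View pics/w3.png

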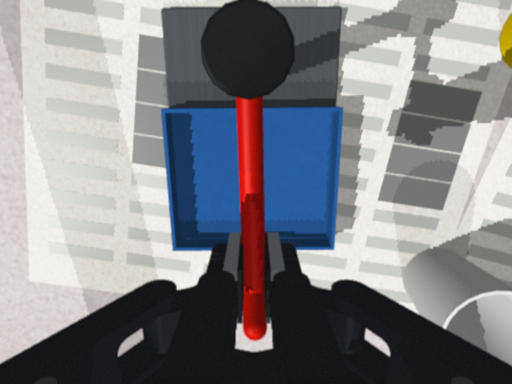

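```bash
python3 -m pendant '[{"gripper":40,"delta_pos":[0,0,0],"spin":0},{"gripper":40,"delta_pos":[0,0,0],"spin":0},{"gripper":40,"delta_pos":[0,0,0],"spin":0},{"gripper":40,"delta_pos":[0,0,0],"spin":0},{"gripper":40,"delta_pos":[0,0,-40],"spin":0},{"gripper":40,"delta_pos":[0,0,-90],"spin":0},{"gripper":40,"delta_pos":[0,0,-140],"spin":0},{"gripper":40,"delta_pos":[0,0,-180],"spin":0},{"gripper":40,"delta_pos":[0,0,-200],"spin":0},{"gripper":40,"delta_pos":[0,0,-200],"spin":0},{"gripper":40,"delta_pos":[0,0,-200],"spin":0}]'
cat > hk.py <<'E'
from h import *
import sys
np.set_printoptions(precision=4,suppress=True)
W=cam('wrist'); im=optics.get_image('wrist');cv2.imwrite(sys.argv[1],im)
hsv=cv2.cvtColor(im,cv2.COLOR_BGR2HSV)
m=cv2.inRange(hsv,(100,120,50),(125,255,255))
c=max(cv2.findContours(m,0,2)[0],key=cv2.contourArea)
m2=np.zeros_like(m); cv2.drawContours(m2,[cv2.convexHull(c)],-1,255,-1)
box=cv2.approxPolyDP(cv2.convexHull(c),6,True)[:,0]; B=np.array([onplane(W,b,.03) for b in box.astype(float)]); print('pan',box.tolist(),B)
r=cv2.inRange(hsv,(0,150,80),(8,255,255))|cv2.inRange(hsv,(172,150,80),(180,255,255))
k,l,s,cc=cv2.connectedComponentsWithStats(r); i=1+s[1:,4].argmax(); ys,xs=np.nonzero(l==i)
Q=np.array([onplane(W,(x,y),.167)[:2] for x,y in zip(xs,ys)]); v=np.linalg.svd(Q-Q.mean(0))[2][0]; v*=-np.sign(v[0])
print('hook mean',Q.mean(0),v,np.degrees(np.arctan2(v[1],v[0])))
h=(im.max(2)<45).astype(np.uint8)
k,l,s,cc=cv2.connectedComponentsWithStats(h); print([ (cc[j].round(1),s[j][4], onplane(W,cc[j],.175)[:2]) for j in range(1,k) if 1000<s[j][4]<9000])
E
python3 hk.py pics/w4.png
```

```text
clock: 6.2
position: [0.4419, 0.1909, 0.3495]
ee_rot: [0.0, 0.995, 0.103, -0.0]
contact_force: [-0.6, 0.5, 0.0]
width: 0.0402
pan [[300, 100], [300, 184], [259, 186], [256, 102]] [[0.5143 0.1425 0.03  ]
 [0.4017 0.1143 0.03  ]
 [0.3867 0.171  0.03  ]
 [0.4998 0.1994 0.03  ]]
hook mean [0.4645 0.1977] [-0.9731 -0.2302] -166.6884634489827
[]
```

View pics/w4.png

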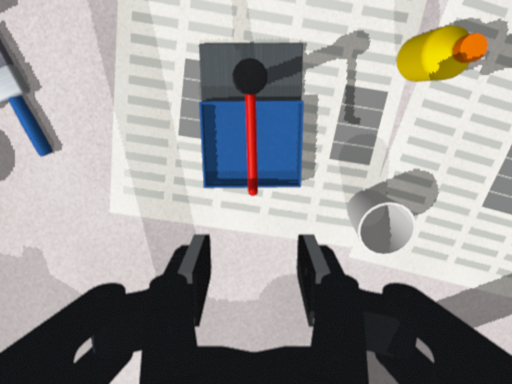

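Hook bearing is -166.7°, and the pan axis measures between -167.2° and -165.9°, so the hook is aligned. Now to the spreader.

```bash
python3 -m pendant '[{"gripper":60,"delta_pos":[-29,457,-15],"spin":-1.63},{"gripper":60,"delta_pos":[-29,457,-15],"spin":-1.63},{"gripper":60,"delta_pos":[-29,457,-15],"spin":-1.63},{"gripper":60,"delta_pos":[-29,457,-15],"spin":-1.63},{"gripper":60,"delta_pos":[-29,457,-15],"spin":-1.63},{"gripper":60,"delta_pos":[-29,457,-15],"spin":-1.63},{"gripper":60,"delta_pos":[-29,457,-15],"spin":-1.63},{"gripper":60,"delta_pos":[-29,457,-15],"spin":-1.63},{"gripper":60,"delta_pos":[-29,457,-15],"spin":-1.63},{"gripper":60,"delta_pos":[-29,457,-15],"spin":-1.63},{"gripper":60,"delta_pos":[-29,457,-15],"spin":-1.63},{"gripper":60,"delta_pos":[-29,457,-15],"spin":-1.63},{"gripper":60,"delta_pos":[-29,457,-15],"spin":-1.63},{"gripper":60,"delta_pos":[-29,457,-15],"spin":-1.63},{"gripper":60,"delta_pos":[-29,457,-15],"spin":-1.63},{"gripper":60,"delta_pos":[-29,457,-15],"spin":-1.63}]'
python3 - <<'E'
from h import *
np.set_printoptions(precision=4,suppress=True)
cv2.imwrite('pics/w5.png',optics.get_image('wrist'))
W=cam('wrist'); st=manip.get_state(); q=st['ee_rot']; Rt=R.from_quat([q[1],q[2],q[3],q[0]]).as_matrix(); print(st['position'],Rt[:,:2],st['qpos'])
print(proj(W,[.507,-.262,.156]))
E
```

```text
clock: 7.85
position: [0.5071, -0.2616, 0.3652]
ee_rot: [-0.0, 0.608, 0.794, -0.0]
contact_force: [-0.3, 0.2, 0.3]
width: 0.0596
[ 0.5071 -0.2616  0.3653] [[-0.2618  0.9651]
 [ 0.9651  0.2618]
 [-0.0001 -0.    ]] [-0.5982  0.2265  1.2502 -0.0001  1.6648 -0.8631]
[253.1863 161.5024]
```

View pics/w5.png

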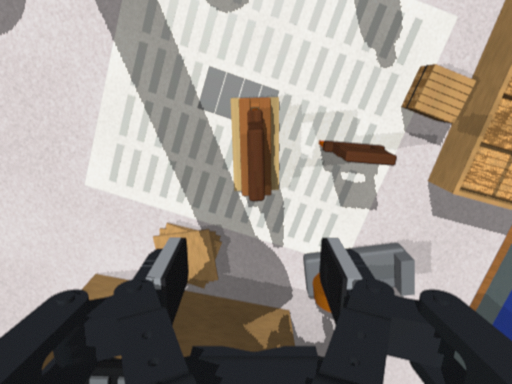

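```bash
python3 - <<'E'
import cv2
a=cv2.imread('pics/w5.png')[90:210,215:300]
cv2.imwrite('pics/c5.png',cv2.resize(a,None,fx=5,fy=5,interpolation=cv2.INTER_NEAREST))
E
```

```text
(no output)
```

View pics/c5.png

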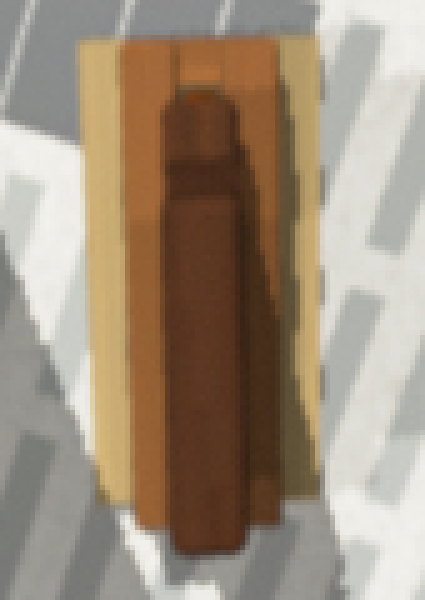

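```bash
python3 - <<'E'
from h import *
np.set_printoptions(precision=4,suppress=True)
W=cam('wrist'); p=manip.get_state()['position'];q=manip.get_state()['ee_rot']; Rt=R.from_quat([q[1],q[2],q[3],q[0]]).as_matrix()
L=[onplane(W,u,.156) for u in [(247.4,129),(263,129),(249.4,200.6),(264.4,200.6)]]
a=(L[0]+L[1])/2;b=(L[2]+L[3])/2; c=(a+b)/2; d=a-b; print(c,np.linalg.norm(d),np.linalg.norm(L[0]-L[1]),np.degrees(np.arctan2(d[1],d[0]))-90)
print(Rt.T@(c-p)*1000, 'tool x yaw',np.degrees(np.arctan2(Rt[1,0],Rt[0,0]))-90)
E
```

```text
[ 0.5112 -0.2658  0.156 ] 0.07829505250750829 0.016222330140920407 16.692457015099478
[ -5.0918   2.9256 209.3295] tool x yaw 15.177413395494241
```

```bash
python3 -m pendant '[{"gripper":55,"delta_pos":[-5,3,40],"spin":-0.02},{"gripper":55,"delta_pos":[-5,3,90],"spin":-0.02},{"gripper":55,"delta_pos":[-5,3,140],"spin":-0.02},{"gripper":55,"delta_pos":[-5,3,175],"spin":-0.02},{"gripper":55,"delta_pos":[-5,3,200],"spin":-0.02},{"gripper":55,"delta_pos":[-5,3,220],"spin":-0.02},{"gripper":55,"delta_pos":[-5,3,238],"spin":-0.02},{"gripper":55,"delta_pos":[-5,3,238],"spin":-0.02},{"gripper":55,"delta_pos":[-5,3,238],"spin":-0.02},{"gripper":30,"delta_pos":[-5,3,238],"spin":-0.02},{"gripper":0,"delta_pos":[-5,3,238],"spin":-0.02},{"gripper":0,"delta_pos":[-5,3,238],"spin":-0.02},{"gripper":0,"delta_pos":[-5,3,238],"spin":-0.02},{"gripper":0,"delta_pos":[-5,3,238],"spin":-0.02},{"gripper":0,"delta_pos":[-5,3,238],"spin":-0.02},{"gripper":0,"delta_pos":[-5,3,238],"spin":-0.02}]' 60
python3 - <<'E'
from h import *
cv2.imwrite('pics/w6.png',optics.get_image('wrist')); s=optics.get_image('scene')
cv2.imwrite('pics/s6.png',cv2.resize(s[60:220,90:250],None,fx=4,fy=3.7))
E
```

```text
clock: 9.5
position: [0.5119, -0.2667, 0.1286]
ee_rot: [0.001, 0.6, 0.8, -0.0]
contact_force: [-0.3, 0.4, 6.5]
width: 0.0169
```

View pics/w6.png

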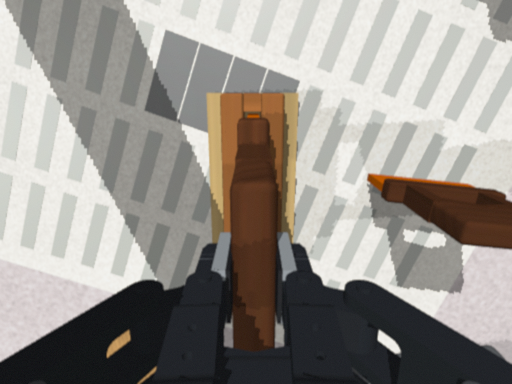

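View pics/s6.png

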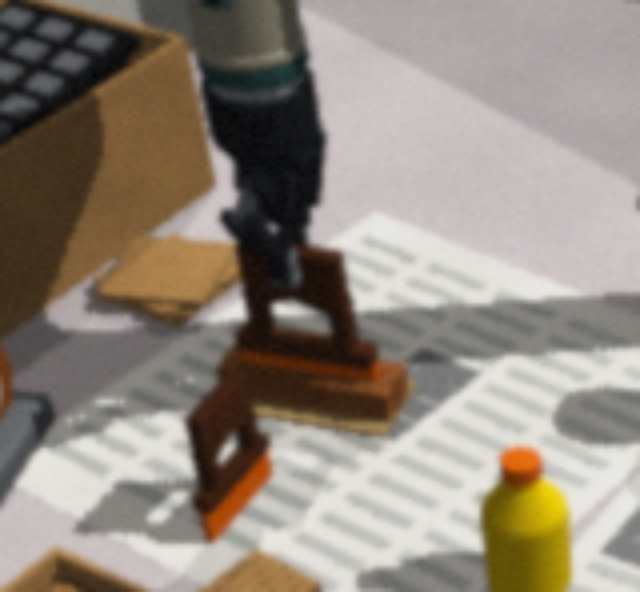

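```bash
python3 -m pendant '[{"gripper":0,"delta_pos":[0,0,-5],"spin":0},{"gripper":0,"delta_pos":[0,0,-15],"spin":0},{"gripper":0,"delta_pos":[0,0,-25],"spin":0},{"gripper":0,"delta_pos":[0,0,-40],"spin":0},{"gripper":0,"delta_pos":[0,0,-55],"spin":0},{"gripper":0,"delta_pos":[0,0,-80],"spin":0},{"gripper":0,"delta_pos":[0,0,-110],"spin":0},{"gripper":0,"delta_pos":[0,0,-140],"spin":0},{"gripper":0,"delta_pos":[0,0,-170],"spin":0},{"gripper":0,"delta_pos":[0,0,-190],"spin":0},{"gripper":0,"delta_pos":[0,0,-200],"spin":0},{"gripper":0,"delta_pos":[0,0,-200],"spin":0},{"gripper":0,"delta_pos":[0,0,-200],"spin":0}]' 60
python3 - <<'E'
from h import *
np.set_printoptions(precision=4,suppress=True)
cv2.imwrite('pics/w7.png',optics.get_image('wrist'))
st=manip.get_state();p=st['position'];q=st['ee_rot']; Rt=R.from_quat([q[1],q[2],q[3],q[0]]).as_matrix()
print(p,Rt,st['width'])
P=np.array([.5228,.2102]);v=np.array([-.9738,-.2275])
yaw=np.degrees(np.arctan2(Rt[1,1],Rt[0,1])); print('tool y yaw',yaw,'spin',-np.radians(np.degrees(np.arctan2(.2275,.9738))-yaw))
for r in (.150,.066):
    D=np.array([*(P+r*v-p[:2]),0]); print(r,P+r*v,Rt.T@D*1000)
E
```

```text
clock: 10.9
position: [0.5109, -0.2659, 0.3263]
ee_rot: [-0.001, 0.6, 0.8, -0.0]
contact_force: [0.1, -0.4, -4.0]
width: 0.0171
[ 0.5107 -0.2658  0.3258] [[-0.2811  0.9597 -0.0024]
 [ 0.9597  0.2811  0.0016]
 [ 0.0022 -0.0019 -1.    ]] 0.016972718707501142
tool y yaw 16.32729867596075 spin 0.05546051685299708
0.15 [0.3767 0.1761] [461.721   -4.3342   1.0382]
0.066 [0.4585 0.1952] [457.065   79.5383   0.8691]
```

View pics/w7.png

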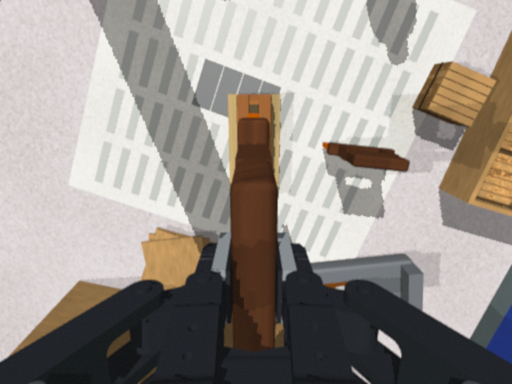

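Spreader is held (17 mm). I'll carry it to a point 150 mm out from the post along the hook line.

```bash
python3 -m pendant '[{"gripper":0,"delta_pos":[15,0,0],"spin":0},{"gripper":0,"delta_pos":[45,0,0],"spin":0.01},{"gripper":0,"delta_pos":[80,-1,0],"spin":0.02},{"gripper":0,"delta_pos":[115,-1,0],"spin":0.03},{"gripper":0,"delta_pos":[150,-1,0],"spin":0.04},{"gripper":0,"delta_pos":[185,-2,0],"spin":0.055},{"gripper":0,"delta_pos":[220,-2,0],"spin":0.055},{"gripper":0,"delta_pos":[255,-2,0],"spin":0.055},{"gripper":0,"delta_pos":[290,-3,0],"spin":0.055},{"gripper":0,"delta_pos":[325,-3,0],"spin":0.055},{"gripper":0,"delta_pos":[360,-3,0],"spin":0.055},{"gripper":0,"delta_pos":[395,-4,0],"spin":0.055},{"gripper":0,"delta_pos":[425,-4,0],"spin":0.055},{"gripper":0,"delta_pos":[447,-4,0],"spin":0.055},{"gripper":0,"delta_pos":[458,-4,0],"spin":0.055},{"gripper":0,"delta_pos":[462,-4,0],"spin":0.055},{"gripper":0,"delta_pos":[462,-4,0],"spin":0.055},{"gripper":0,"delta_pos":[462,-4,0],"spin":0.055}]'
python3 - <<'E'
from h import *
np.set_printoptions(precision=4,suppress=True)
cv2.imwrite('pics/w8.png',optics.get_image('wrist'))
t=optics.get_image('top');cv2.imwrite('pics/t8.png',t)
s=optics.get_image('scene'); cv2.imwrite('pics/s8.png',cv2.resize(s[60:260,210:390],None,fx=4,fy=3))
st=manip.get_state();p=st['position'];q=st['ee_rot']; Rt=R.from_quat([q[1],q[2],q[3],q[0]]).as_matrix();print(p,Rt,st['width'])
E
```

```text
clock: 12.75
position: [0.3777, 0.1752, 0.3271]
ee_rot: [0.0, 0.622, 0.783, -0.0]
contact_force: [0.3, 0.1, -2.9]
width: 0.0171
[0.3779 0.1753 0.3272] [[-0.2265  0.974  -0.0001]
 [ 0.974   0.2265 -0.0005]
 [-0.0004 -0.0002 -1.    ]] 0.01684944855050357
```

View pics/w8.png

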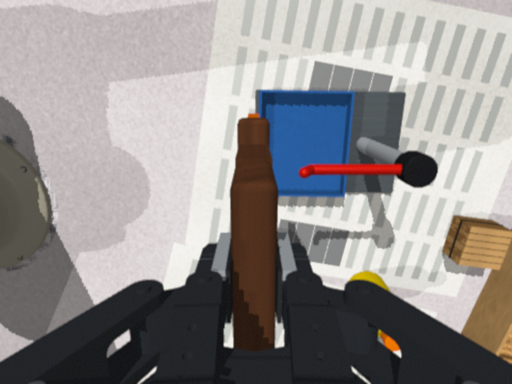

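View pics/s8.png

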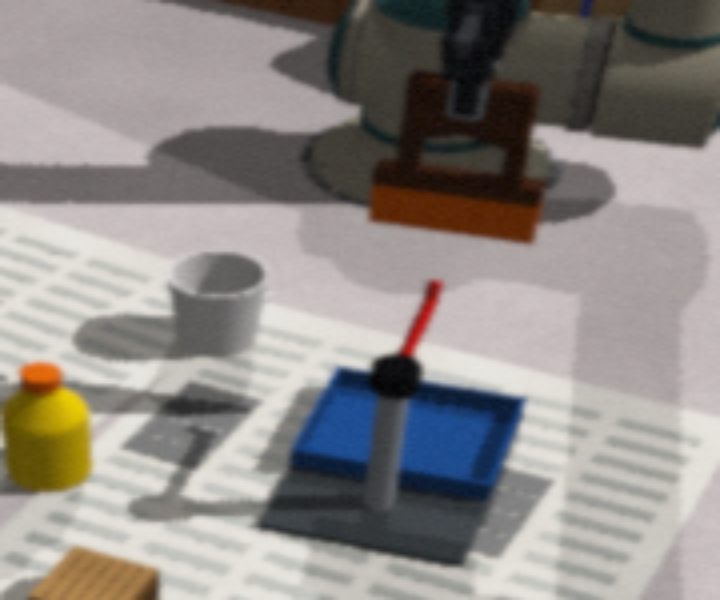

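```bash
python3 - <<'E'
from h import *
np.set_printoptions(precision=4,suppress=True)
W=cam('wrist'); im=cv2.imread('pics/w8.png')
st=manip.get_state();p=st['position'];q=st['ee_rot']; Rt=R.from_quat([q[1],q[2],q[3],q[0]]).as_matrix()
hsv=cv2.cvtColor(im,cv2.COLOR_BGR2HSV)
r=cv2.inRange(hsv,(0,150,80),(8,255,255))|cv2.inRange(hsv,(172,150,80),(180,255,255))
r[:150]=0;r[190:]=0;r[:,:295]=0
ys,xs=np.nonzero(r); k=(xs>320)
Q=np.array([Rt.T@(onplane(W,(x,y),.165)-p)*1000 for x,y in zip(xs,ys)])
print(Q[~k].mean(0),Q[k].mean(0),np.polyfit(Q[k,1],Q[k,0],1), 'tip y min',Q[:,1].min())
hub=[417,169]; print(Rt.T@(onplane(W,hub,.175)-p)*1000)
E
```

```text
[  1.0477  52.7596 162.1759] [  2.3729 101.4825 162.1666] [0.0059 1.779 ] tip y min 42.631580250412036
[  4.4917 147.466  152.1573]
```

```bash
python3 -m pendant '[{"gripper":0,"delta_pos":[2,0,20],"spin":0},{"gripper":0,"delta_pos":[2,0,50],"spin":0},{"gripper":0,"delta_pos":[2,0,80],"spin":0},{"gripper":0,"delta_pos":[2,0,102],"spin":0},{"gripper":0,"delta_pos":[2,0,114],"spin":0},{"gripper":0,"delta_pos":[2,0,114],"spin":0},{"gripper":0,"delta_pos":[2,0,114],"spin":0}]'
python3 - <<'E'
from h import *
s=optics.get_image('scene'); cv2.imwrite('pics/s9.png',cv2.resize(s[90:240,240:360],None,fx=5,fy=4,interpolation=cv2.INTER_CUBIC))
cv2.imwrite('pics/w9.png',optics.get_image('wrist'))
E
```

```text
clock: 13.6
position: [0.3777, 0.1777, 0.2136]
ee_rot: [0.0, 0.622, 0.783, 0.0]
contact_force: [0.7, -1.0, -3.6]
width: 0.0169
```

View pics/s9.png

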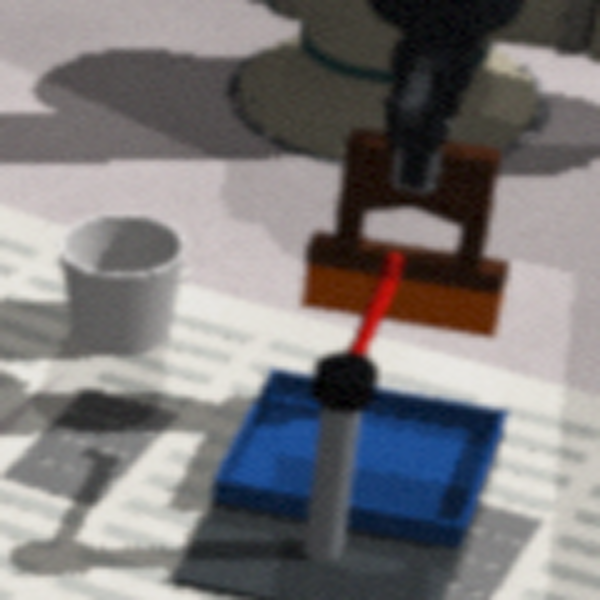

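View pics/w9.png

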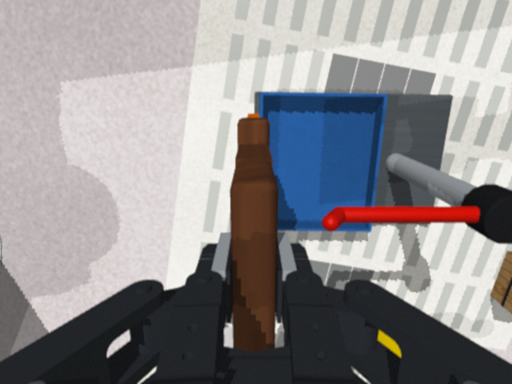

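Opening is level with the hook and centred on it. I'll slide it in part-way and check the forces.

```bash
python3 -m pendant '[{"gripper":0,"delta_pos":[0,10,0],"spin":0},{"gripper":0,"delta_pos":[0,20,0],"spin":0},{"gripper":0,"delta_pos":[0,30,0],"spin":0},{"gripper":0,"delta_pos":[0,40,0],"spin":0},{"gripper":0,"delta_pos":[0,50,0],"spin":0},{"gripper":0,"delta_pos":[0,60,0],"spin":0},{"gripper":0,"delta_pos":[0,60,0],"spin":0},{"gripper":0,"delta_pos":[0,60,0],"spin":0}]'
python3 - <<'E'
from h import *
s=optics.get_image('scene'); cv2.imwrite('pics/s10.png',cv2.resize(s[90:240,240:360],None,fx=5,fy=4,interpolation=cv2.INTER_CUBIC))
E
```

```text
clock: 14.5
position: [0.4354, 0.1916, 0.213]
ee_rot: [-0.0, 0.621, 0.784, -0.001]
contact_force: [0.4, 0.1, -2.1]
width: 0.0172
```

View pics/s10.png

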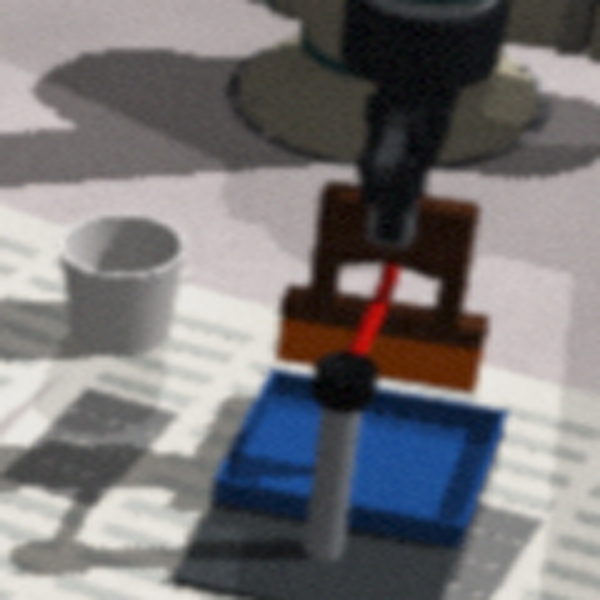

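The hook is through the opening, with its tip at (395,270), and there's no contact. Next: to the seat, then lower slowly.

```bash
python3 -m pendant '[{"gripper":0,"delta_pos":[0,10,0],"spin":0},{"gripper":0,"delta_pos":[0,20,0],"spin":0},{"gripper":0,"delta_pos":[0,21,0],"spin":0},{"gripper":0,"delta_pos":[0,21,5],"spin":0},{"gripper":0,"delta_pos":[0,21,10],"spin":0},{"gripper":0,"delta_pos":[0,21,15],"spin":0},{"gripper":0,"delta_pos":[0,21,18],"spin":0},{"gripper":0,"delta_pos":[0,21,21],"spin":0},{"gripper":0,"delta_pos":[0,21,21],"spin":0},{"gripper":0,"delta_pos":[0,21,21],"spin":0}]'
```

```text
clock: 15.55
position: [0.456, 0.1964, 0.1923]
ee_rot: [0.0, 0.621, 0.784, 0.0]
contact_force: [0.5, -0.2, -3.5]
width: 0.0167
```

```bash
python3 -m pendant '[{"gripper":0,"delta_pos":[0,0,1],"spin":0},{"gripper":0,"delta_pos":[0,0,2],"spin":0},{"gripper":0,"delta_pos":[0,0,3],"spin":0},{"gripper":0,"delta_pos":[0,0,3],"spin":0},{"gripper":0,"delta_pos":[0,0,3],"spin":0}]'
python3 - <<'E'
from h import *
s=optics.get_image('scene'); cv2.imwrite('pics/s11.png',cv2.resize(s[90:240,240:360],None,fx=5,fy=4,interpolation=cv2.INTER_CUBIC))
cv2.imwrite('pics/w11.png',optics.get_image('wrist'))
E
```

```text
clock: 16.05
position: [0.4561, 0.1964, 0.1894]
ee_rot: [0.0, 0.621, 0.784, 0.0]
contact_force: [-0.1, 0.3, -1.9]
width: 0.0171
```

View pics/s11.png

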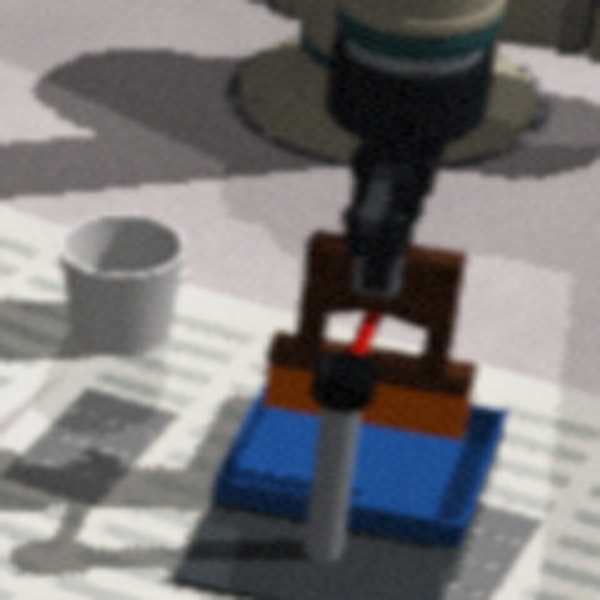

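View pics/w11.png

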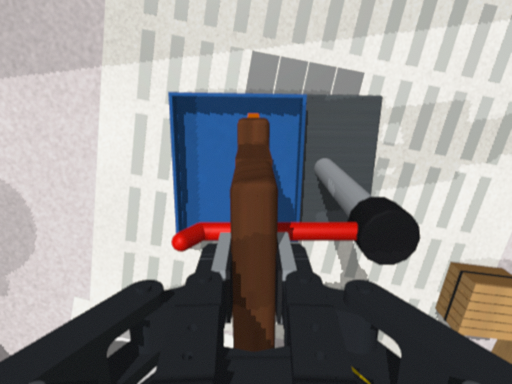

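Nearly seated. The bar now shows close under the V roof, so I'll lower in 1 mm steps until the force changes.

```bash
python3 -m pendant '[{"gripper":0,"delta_pos":[0,0,1],"spin":0},{"gripper":0,"delta_pos":[0,0,1],"spin":0},{"gripper":0,"delta_pos":[0,0,1],"spin":0}]'; python3 -m pendant '[{"gripper":0,"delta_pos":[0,0,1],"spin":0},{"gripper":0,"delta_pos":[0,0,1],"spin":0},{"gripper":0,"delta_pos":[0,0,1],"spin":0}]'
```

```text
clock: 16.45
position: [0.4561, 0.1965, 0.1891]
ee_rot: [0.0, 0.621, 0.784, 0.0]
contact_force: [-2.5, -0.4, 7.0]
width: 0.0168
clock: 16.75
position: [0.4561, 0.1965, 0.189]
ee_rot: [0.0, 0.621, 0.784, 0.001]
contact_force: [-3.6, -1.0, 10.9]
width: 0.0171
```

Seated, and the hook now carries it. I'll relax 1 mm, open gently, check, then withdraw.

```bash
python3 -m pendant '[{"gripper":0,"delta_pos":[0,0,-1],"spin":0},{"gripper":0,"delta_pos":[0,0,-1],"spin":0},{"gripper":18,"delta_pos":[0,0,-1],"spin":0},{"gripper":20,"delta_pos":[0,0,-1],"spin":0},{"gripper":22,"delta_pos":[0,0,-1],"spin":0},{"gripper":25,"delta_pos":[0,0,-1],"spin":0},{"gripper":30,"delta_pos":[0,0,-1],"spin":0},{"gripper":36,"delta_pos":[0,0,-1],"spin":0},{"gripper":42,"delta_pos":[0,0,-1],"spin":0},{"gripper":42,"delta_pos":[0,0,-1],"spin":0},{"gripper":42,"delta_pos":[0,0,-1],"spin":0},{"gripper":42,"delta_pos":[0,0,-1],"spin":0}]' 20
python3 - <<'E'
from h import *
s=optics.get_image('scene'); cv2.imwrite('pics/s12.png',cv2.resize(s[90:240,240:360],None,fx=5,fy=4,interpolation=cv2.INTER_CUBIC))
cv2.imwrite('pics/w12.png',optics.get_image('wrist'))
E
```

```text
clock: 17.95
position: [0.456, 0.1964, 0.1883]
ee_rot: [0.0, 0.621, 0.784, -0.0]
contact_force: [-0.1, 0.0, -0.7]
width: 0.0422
```

View pics/s12.png

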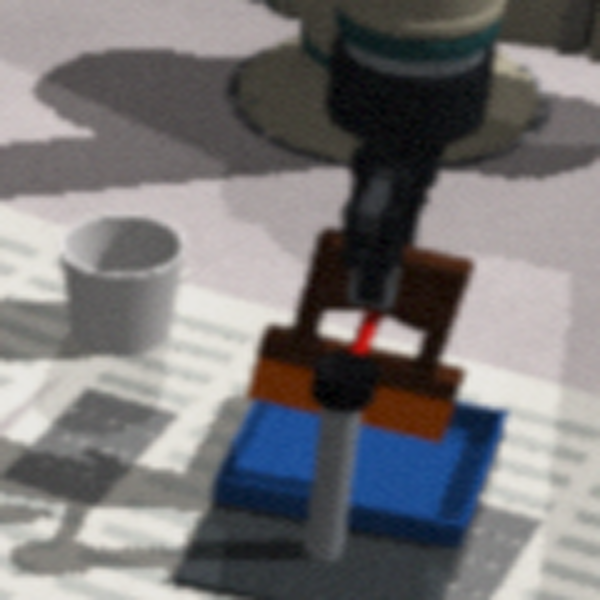

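View pics/w12.png

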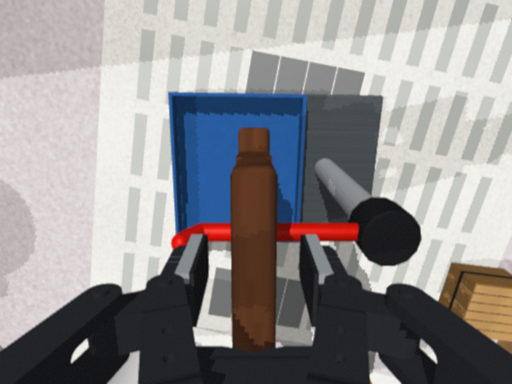

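Released, with a slight roll about the hook axis. Withdrawing straight up and letting it settle.

```bash
python3 -m pendant '[{"gripper":42,"delta_pos":[0,0,-10],"spin":0},{"gripper":42,"delta_pos":[0,0,-25],"spin":0},{"gripper":42,"delta_pos":[0,0,-50],"spin":0},{"gripper":42,"delta_pos":[0,0,-80],"spin":0},{"gripper":42,"delta_pos":[0,0,-110],"spin":0},{"gripper":42,"delta_pos":[0,0,-140],"spin":0},{"gripper":42,"delta_pos":[0,0,-150],"spin":0},{"gripper":42,"delta_pos":[0,0,-150],"spin":0}]'
python3 - <<'E'
from h import *
ims=[]
for i in range(6):
    s=optics.get_image('scene'); ims.append(s[90:240,240:360])
    for k in range(4): w=optics.get_image('wrist')
cv2.imwrite('pics/w13.png',w)
cv2.imwrite('pics/s13.png',cv2.resize(cv2.vconcat([cv2.hconcat(ims[:3]),cv2.hconcat(ims[3:])]),None,fx=2,fy=2,interpolation=cv2.INTER_CUBIC))
E
```

```text
clock: 18.85
position: [0.4567, 0.1966, 0.3399]
ee_rot: [0.001, 0.621, 0.784, 0.001]
contact_force: [0.3, -0.6, -0.8]
width: 0.0417
```

View pics/s13.png

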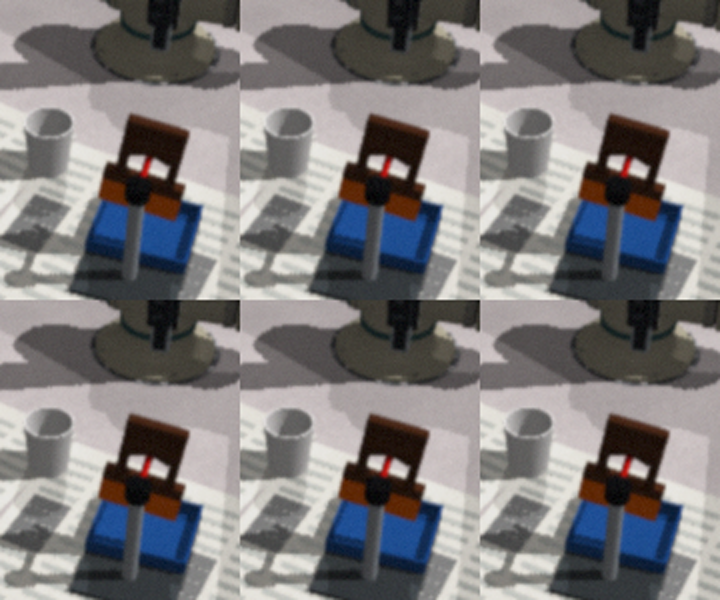

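View pics/w13.png

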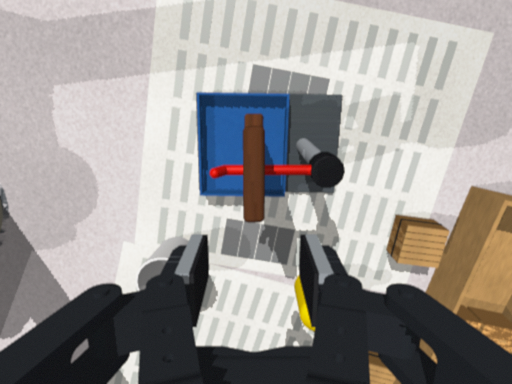

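It is still but looks rolled. I'll measure the roll by casting scene rays onto the spreader's plane, which is perpendicular to the hook at the seat.

```bash
python3 - <<'E'
from h import *
s=optics.get_image('scene'); cv2.imwrite('pics/s14raw.png',s)
cv2.imwrite('pics/s14.png',cv2.resize(s[140:205,283:340],None,fx=10,fy=9,interpolation=cv2.INTER_CUBIC))
t=optics.get_image('top'); cv2.imwrite('pics/t14.png',cv2.resize(t[165:255,195:270],None,fx=6,fy=6,interpolation=cv2.INTER_CUBIC))
E
```

```text
(no output)
```

View pics/s14.png

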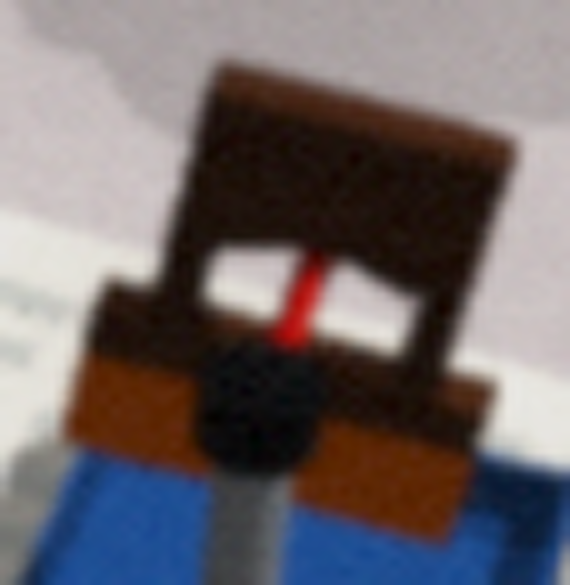

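View pics/t14.png

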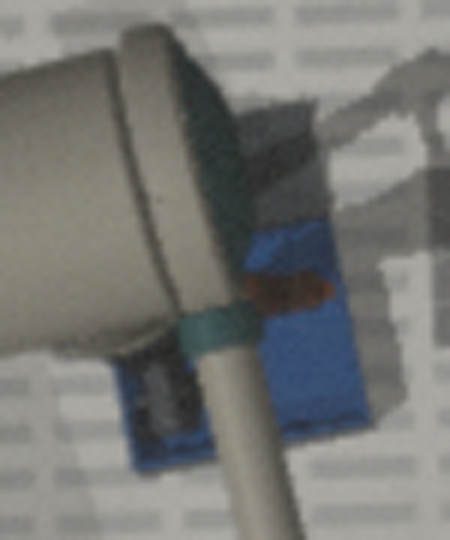

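```bash
python3 - <<'E'
from h import *
np.set_printoptions(precision=4,suppress=True)
S=cam('scene'); W=cam('wrist'); v=np.array([-.9738,-.2275,0]); yv=np.array([.2275,-.9738,0])*-1 # stand +y
P=np.array([.5228,.2102,0])
# distance from post from wrist picture: grip top centre
c=onplane(W,(253.5,193),.214); print('wrist grip top r',(c-P)@v,'lat',(c-P)@yv)
def cast(uv,r):
    o,d=ray(S,uv); k=(r-(o-P)@v)/(d@v); p=o+k*d; return np.array([(p-P)@yv,p[2]])
r=.066
A=cast((289.8,188.9),r-.004);B=cast((329,200),r-.004);C=cast((304,150.6),r-.009);D=cast((333.5,157.8),r-.009)
print(A,B,C,D); 
for a,b in((A,B),(C,D)): print(np.linalg.norm(b-a),np.degrees(np.arctan2((b-a)[1],abs((b-a)[0]))))
m1=(A+B)/2;m2=(C+D)/2; print(m1,m2,'len',np.linalg.norm(m2-m1),'tilt',np.degrees(np.arctan2((m2-m1)[0],(m2-m1)[1])),'centre',(m1+m2)/2)
E
```

```text
wrist grip top r 0.06799455206374164 lat -0.008064314429340826
[-0.0596  0.073 ] [0.05   0.0637] [-0.0288  0.2173] [0.0462 0.2131]
0.10995546357035325 -4.870400923185143
0.07508601569827389 -3.249713795257742
[-0.0048  0.0684] [0.0087 0.2152] len 0.14743776615458462 tilt 5.257007158276758 centre [0.0019 0.1418]
```

Everything agrees: blade width 110 mm, length 147 mm, tilt about 5°, centre 142 mm up and 2 mm off the middle line. Before handing in, I'll check the hook angle and stillness once more.

```bash
python3 hk.py pics/w15.png | grep hook; python3 - <<'E'
from h import *
a=optics.get_image('scene')[140:205,283:340].astype(float); b=cv2.imread('pics/s14raw.png')[140:205,283:340]
print(abs(a-b).mean()); st=manip.get_state(); print(st['clock'],st['contact_force'],st['position'])
from rig import ticket
print(ticket.sign_off())
E
```

```text
hook mean [0.4888 0.2038] [-0.9695 -0.2453] -165.80300132299104
2.363472784525416
20.55 [ 0.33846923 -0.03444477  0.02674721] [0.4559932  0.19645405 0.33827239]
the job is handed in; nothing more can be done
None
```

The spreader is hanging on the red hook over the middle of the drip pan, and I handed the job in at about 20.6 s. I pinched the hook and swung it about 48° to point over the pan. Then I gripped the spreader by its wooden grip and lifted it clear of its rest. I slid its opening over the hook, lowered it until the hook took the weight, and released it.

**Last checks**
- **Hook:** its bearing measured −165.8°, against −167.2° to −165.9° for the pan's middle line. That is within about 1.5°.
- **Spreader position:** its centre is about 142 mm above the desk, about 2 mm off the pan's middle line and about 67 mm from the post.
- **Stillness:** six scene pictures over about 1.5 s looked the same. The last picture differed from one about half a second earlier only by what looks like image noise.
- **Robot:** the gripper is about 125 mm above the spreader and reads no contact force.

**Disagreement:** the spreader hangs with a steady roll about the hook, not perfectly plumb. Its centre line gives about 5° and its two horizontal edges give 3–5°, all under the 14° limit, so I left it. Before release the scene also showed it hanging straighter.

I did not measure the cup, glue bottle, bundles or brush again at the end. The arm was never sent near them.

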